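# Scrape out the seam of the bottle warmer's drip tray

### The job

Pull the bottle warmer's drip tray out to its stop, then take the T-handled scraper from its cradle and run its tip once along the dark L-shaped seam in the tray, from the green-dot end round the corner to the orange-dot end: keep the tip down in the groove the whole way without lifting out or ploughing hard, and go slowly, about 3 cm a second. Then lay the scraper back in its cradle as it was, leave the tray fully out, and do not disturb the bottle, the tumbler or the teether.

Things in the scene. Friction and masses are not known exactly. Their poses are not given: they have to be found in the camera images.
- warmer: peach bottle warmer, fixed. Origin on the shelf under the middle of its front face; x points back into it, y to its left seen from the robot, z up. Base 220 mm deep, 190 wide, 66 high, toggle switch (top at 90 mm) on its deck at x 60, y -60; round open well 120 mm across, axis at x 155, rim 156 mm high. The drip tray slides out of the front (-x)
- tray (a joint): how far the drip tray is pulled out, m: 0 shut, 0.110 at the stop; about 4 N of friction, stays where left. Cream tray 160 mm wide, 150 long, flat top 46 mm above the shelf, peach front panel 10 mm thick with its top 54 mm above the shelf, steel bar handle on it
- tray_handle (a point): middle of the tray's handle: level steel bar 12 mm thick, 100 mm long along the warmer's y, its axis 42 mm above the shelf and 42 mm in front of the tray's panel (36 mm free behind the bar); a post at each end joins it to the panel. Axes as the warmer's; moves with the tray
- seam_start (a point): green-dot end of the seam, on the middle of the groove's floor, 37 mm above the shelf; the dot is on the rim 19 mm to its left. Seam: L-shaped groove in the tray's top, dark floor, 16 mm wide, 9 deep, closed 8 mm beyond its end points. The short leg runs 63 mm from here to the front (-x). Under the warmer until the tray is out. Axes as the warmer's; moves with the tray
- seam_corner (a point): corner of the seam, middle of the groove's floor; the long leg runs from here 100 mm to the right (-y) to seam_end. Axes as the warmer's; moves with the tray
- seam_end (a point): orange-dot end of the seam, middle of the groove's floor; the orange dot is on the rim 19 mm farther to the right. Axes as the warmer's; moves with the tray
- scraper: T-handled scraper, 90 g. Origin in the middle of its blue flat-sided handle bar, 120 mm long (x), 16 wide (y), 18 high (z); a straight steel shank 10 mm thick goes down (-z) from the bar's middle to a 9 mm ball tip ending 65 mm below the origin. Starts lying in the cradle, shank hanging; grip the bar's middle from above
- scraper_tip (a point): lowest point of the scraper's tip, 65 mm below the middle of the handle bar
- cradle: light wooden cradle, fixed, to the left or right. Origin on the shelf under its middle, z up. Base 130 x 70 x 8 mm; two posts 12 mm thick (x), 44 wide (y) at x -45 and +45 mm, each with a saddle: floor 72 mm high, slot along x 26 mm wide, cheeks 12 mm high. The scraper's bar lies in it along its x, bar middle over the origin, 81 mm high
- bottle: closed white plastic baby bottle with peach cap, 64 mm across, 150 mm high, loose, upright; origin under its middle. Leave alone
- tumbler: glass tumbler, 74 mm across, 100 mm high, loose, upright; origin under its middle. Leave alone
- teether: green silicone teether ring, 84 mm across, 14 mm thick, loose, lying flat; origin under its middle. Leave alone
Things that resemble listed ones, but are neither listed nor needed, are in the scene too. Several things have the shape of the scraper; the one meant has the colours described above.

How it is judged (in metres and radians):
On the way, in this order (a step that is already met when the one before it is completed fails the run):
1. the drip tray is pulled out to its stop (value of joint tray above 0.104 m), for 0.2 s.
2. the scraper's tip is down in the seam at the green-dot end (z of scraper_tip in the frame of seam_corner between -0.004 and 0.005 m and horizontal distance between scraper_tip and seam_start below 0.009 m), for 0.1 s.
3. the tip passes half way along the short leg, in the seam (z of scraper_tip in the frame of seam_corner between -0.004 and 0.005 m and x of scraper_tip in the frame of seam_corner between 0.024 and 0.04 m and y of scraper_tip in the frame of seam_corner between -0.007 and 0.007 m), for 0.04 s.
4. the tip passes the corner, in the seam (z of scraper_tip in the frame of seam_corner between -0.004 and 0.005 m and horizontal distance between scraper_tip and seam_corner below 0.009 m), for 0.04 s.
5. the tip passes a quarter of the way along the long leg, in the seam (z of scraper_tip in the frame of seam_corner between -0.004 and 0.005 m and y of scraper_tip in the frame of seam_corner between -0.033 and -0.017 m and x of scraper_tip in the frame of seam_corner between -0.007 and 0.007 m), for 0.04 s.
6. the tip passes half of the way along the long leg, in the seam (z of scraper_tip in the frame of seam_corner between -0.004 and 0.005 m and y of scraper_tip in the frame of seam_corner between -0.058 and -0.042 m and x of scraper_tip in the frame of seam_corner between -0.007 and 0.007 m), for 0.04 s.
7. the tip passes three quarters of the way along the long leg, in the seam (z of scraper_tip in the frame of seam_corner between -0.004 and 0.005 m and y of scraper_tip in the frame of seam_corner between -0.083 and -0.067 m and x of scraper_tip in the frame of seam_corner between -0.007 and 0.007 m), for 0.04 s.
8. the tip reaches the orange-dot end, in the seam (z of scraper_tip in the frame of seam_corner between -0.004 and 0.005 m and horizontal distance between scraper_tip and seam_end below 0.009 m), for 0.1 s.
At the end, for the whole second after the job is handed in: The scraper lies released and still in its cradle: middle of the bar within 12 mm along and 8 mm across the cradle's middle, 76 to 86 mm above the shelf, level within 0.12 rad and along the cradle within 0.15 rad; the tray is still out at least 104 mm (value of joint tray above 0.104 m and x of scraper in the frame of cradle between -0.012 and 0.012 m and y of scraper in the frame of cradle between -0.008 and 0.008 m and z of scraper in the frame of cradle between 0.076 and 0.086 m and angle between scraper's own z axis and vertical below 0.12 rad and angle between the x axis of scraper and the x axis of cradle, either way round below 0.15 rad and linear speed of scraper below 0.02 m/s); the robot touches nothing.
It fails at once if tip lifted out of the groove (6 to 16 mm above its floor) on the way along the seam, more than 18 mm from both ends (horizontal distance between scraper_tip and seam_start above 0.018 m and horizontal distance between scraper_tip and seam_end above 0.018 m and ((x of scraper_tip in the frame of seam_corner between -0.009 and 0.065 m and y of scraper_tip in the frame of seam_corner between -0.009 and 0.009 m) or (x of scraper_tip in the frame of seam_corner between -0.009 and 0.009 m and y of scraper_tip in the frame of seam_corner between -0.105 and 0.009 m)) and z of scraper_tip in the frame of seam_corner between 0.006 and 0.016 m).
It fails at once if scraper moved faster than 80 mm/s along the seam (horizontal distance between scraper_tip and seam_start above 0.018 m and horizontal distance between scraper_tip and seam_end above 0.018 m and ((x of scraper_tip in the frame of seam_corner between -0.009 and 0.065 m and y of scraper_tip in the frame of seam_corner between -0.009 and 0.009 m) or (x of scraper_tip in the frame of seam_corner between -0.009 and 0.009 m and y of scraper_tip in the frame of seam_corner between -0.105 and 0.009 m)) and z of scraper_tip in the frame of seam_corner below 0.006 m and linear speed of scraper above 0.08 m/s).
It fails at once if scraper pressed on the tray or warmer with more than 40 N (contact force between scraper and warmer above 40 N).
It fails at once if bottle, tumbler or teether shifted by more than 20 mm or tipped over (distance of any of bottle, tumbler, teether from where it was at the start of the episode above 0.02 m or angle between any of bottle, tumbler, teether's own z axis and vertical above 0.3 rad).
It also fails if it takes over 72 s, if anything falls off the work surface, if the arm or the gripper's body presses on something with over 40 N, if the wrist force passes 120 N, or if a joint passes its speed limit or range.

### The arm

A 6-joint arm with a two-finger parallel gripper is mounted at the origin on the work surface. World frame = base frame: x ahead of the robot, y to its left, z up, the work surface at z = 0. Lengths are in mm, angles in rad, forces in N, time in s.
With the tool pointing down it reaches from about 275 to 825 mm from the base axis. Payload 5.2 kg.
Tool frame: the origin (TCP) lies between the finger pads; the fingertips stand robot.tips_ahead ahead of it and the grasp point (between the pads) lies 2 mm behind it (robot.tips_ahead is the distance from the TCP to the fingertips, in mm); z points along the fingers, y is the line along which they close (so a half turn about z gives the same grasp; the last joint's range is limited). The gripper opens to 93 mm and grips with 3 to 60 N. Pads are 15 mm wide; open, the fingers measure 128 mm over their backs; the gripper's body (75 mm by 188 mm) begins 65 mm behind the grasp point.
Start: joints at [1.015, 0.259, 1.535, -0, 1.348, -0.203], TCP at [190.018, 516.138, 235.653] pointing down, gripper open.
Joint ranges: [-3.14, 3.14], [-0.91, 2.08], [0.19, 2.58], [-1.22, 4.36], [0.22, 2.71], [-3.12, 3.12]. Speed limits (rad/s): [2.57, 2.57, 3.14, 3.14, 3.14, 3.14].

### API

Orientations are given as a rotation vector (axis times angle).
In Python, from bench import robot, viewer, order gives the robot as it stands. The module is installed in compiled form; this text tells all that it offers.
- The arm moves only by the shell command python3 -m pendant 'ROWS'. ROWS is JSON, a list of rows, each an object with "delta_rot": the turn, a rotation vector about the tool's x, y, z in degrees, a list of three; "xyz": the shift along the tool's x, y, z in m, a list of three; "fingers": the finger opening in m, from 0 to 0.093. In form: [{"delta_rot": [wx, wy, wz], "xyz": [dx, dy, dz], "fingers": fingers}, ...]. A call has exactly 8 rows; each row is the pose to reach, as a shift and turn from the pose commanded when the call began, along the tool's axes at that moment; what a row does not reach only later rows make up. A row lasts 1/10 s, in which the tool goes at most 50 mm and 8.59 degrees, less where a joint would pass 70% of its speed; a pose out of reach is approached as far as the arm can. A call with a gripper value outside its range is refused whole. The fingers move at their own pace and stop on an object; the grip force is fixed at half the most. Time passes only in rows, so rows that repeat a pose let the fingers close, or fill a call up. It gives the time, the measured TCP pose, the force, the opening and the grip force at its end, in the units of the state.
- robot.observe(): the state, without advancing time (a new reading comes with each control period).
- viewer.camera(name): name is "scene" or "side" or "wrist"; returns a dict with "frame" (420x560x3 uint8, red, green, blue), "range_z" (420x560 float32, mm along the optical axis (not along the pixel's ray), 0 where there is no reading), "fx", "fy", "cx", "cy" (pixels), "k1" (the pictures are not rectified: a ray, as slopes to the right and down, at radius r is drawn at 1 + k1 r^2 times it, then the intrinsics apply), "R" (3x3) and "t" (3): a world point X has camera coordinates R X + t. Camera axes: x right, y down, z forward; pixel columns grow to the right and rows downward; lengths in mm; the calibration is good to about 2 mm. A picture is of the moment at which its call begins.
- order.hand_in(): hands the job in; it is judged then, once.
The state is a dict: "time": time; "joint_positions": joint angles; "dq": joint speeds; "joint_efforts": joint torques, N m; "position": TCP position; "tool_rot": TCP orientation; "contact_force": force on the tool from outside, world axes, zero at the start; "torque": the same for the moment, N m; "width": finger opening in mm; "grip_force": force on a finger pad.
Only numpy, scipy, OpenCV 4.12 (cv2) and the standard library are available. Lean on these libraries where they do the work, as an engineer would, in place of code of your own. Each camera call takes 0.05 s, during which the arm holds its last target. There are 200 camera calls.

## Working session

There is one attempt and no reset: what is moved stays moved. The work goes in short steps, Python scripts to look and compute and a shell command to move; the robot and the scene stay as the last step left them, time stands still between calls to the robot, and variables do not carry over. Pictures are saved under pics/ and viewed, at most 10 in all, crops included, and the job is handed in when it is done.

```bash
mkdir -p pics
cat > h.py <<'E'
import numpy as np, cv2
from bench import robot, viewer, order
def grab(n):
    c=viewer.camera(n); c['R']=np.array(c['R']); c['t']=np.array(c['t']); return c
def ray(c,u,v):
    d=np.array([(u-c['cx'])/c['fx'],(v-c['cy'])/c['fy']]); s=d.copy()
    for _ in range(20): s=d/(1+c['k1']*(s@s))
    o=-c['R'].T@c['t']; return o,c['R'].T@np.array([s[0],s[1],1.])
def plane(c,u,v,z):
    o,d=ray(c,u,v); return o+d*(z-o[2])/d[2]
def depth(c,u,v):
    o,d=ray(c,u,v); return o+d*c['range_z'][int(round(v)),int(round(u))]
def proj(c,X):
    p=c['R']@np.array(X,float)+c['t']; s=p[:2]/p[2]; s=s*(1+c['k1']*(s@s)); return s[0]*c['fx']+c['cx'],s[1]*c['fy']+c['cy']
def two(c1,p1,c2,p2):
    o1,d1=ray(c1,*p1);o2,d2=ray(c2,*p2)
    s=np.linalg.lstsq(np.c_[d1,-d2],o2-o1,rcond=None)[0]
    a=o1+d1*s[0];b=o2+d2*s[1]; return (a+b)/2,np.linalg.norm(a-b)
def save(c,n): cv2.imwrite(f'pics/{n}.png',c['frame'][...,::-1])
E
python3 - <<'E'
from h import *
np.set_printoptions(precision=1,suppress=True)
ims=[]
import pickle
d={}
for n in ('scene','side','wrist'):
    c=grab(n); d[n]=c; save(c,n+'0'); print(n,-c['R'].T@c['t'],c['k1'],c['fx'])
pickle.dump(d,open('c0.pkl','wb'))
s=robot.observe(); print(s, robot.tips_ahead)
E
```

```text
scene [931.8 785.  758.2] -0.019551222647309754 399.41610843240267
side [  357.  -1002.5   709.7] 0.04628504369688659 427.59709633497965
wrist [114.4 542.3 384.7] -0.06401048793760243 332.5088471479175
{'time': 0.15, 'joint_positions': array([ 1. ,  0.3,  1.5, -0. ,  1.3, -0.2]), 'dq': array([ 0., -0., -0., -0., -0.,  0.]), 'joint_efforts': array([  0. , -43.8, -28.4,   0.1,   0. ,  -0. ]), 'position': array([189.8, 515.8, 235. ]), 'tool_rot': array([-0.6, -3.1,  0. ]), 'contact_force': array([ 0.2, -0.3,  0.6]), 'torque': array([ 0., -0.,  0.]), 'grip_force': 0.0, 'width': 92.82421043465882} 17.0
```

View pics/scene0.png

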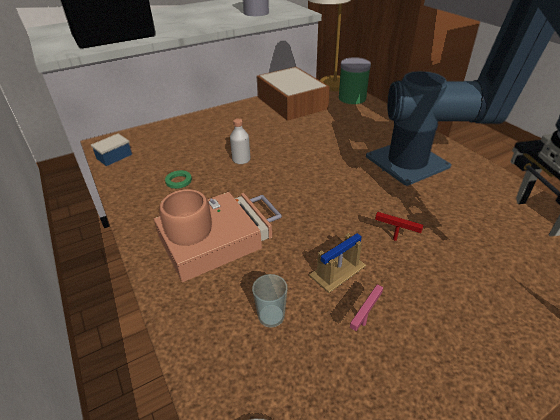

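View pics/side0.png

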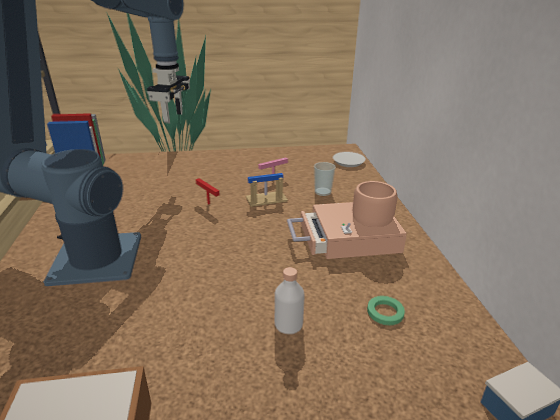

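Scene view: the T-shaped candidates are blue in the cradle (342,249), red (398,222) and pink (368,305). In the side view they are blue (266,178), red (207,186) and pink (273,163). The blue bar in the wooden cradle fits the description. The tray handle is at scene (266,208) and side (297,230), the bottle at scene (240,145), the tumbler at (269,300) and the teether at (178,179).

Run:
```python
from h import *
import pickle
np.set_printoptions(precision=1,suppress=True)
d=pickle.load(open('c0.pkl','rb'))
A=d['scene'];B=d['side']
def crop(c,x,y,w,h,W=400,H=300): return cv2.resize(c['frame'][y:y+h,x:x+w,::-1],(W,H),interpolation=cv2.INTER_CUBIC)
cv2.imwrite('pics/crops.png',np.vstack([np.hstack([crop(A,150,185,140,105),crop(B,280,180,132,99)]),np.hstack([crop(A,300,210,120,90),crop(B,180,150,120,90)])]))
def bar(c,x,y,w,h):
    f=cv2.cvtColor(c['frame'],cv2.COLOR_RGB2HSV); m=((f[...,0]>105)&(f[...,0]<130)&(f[...,1]>150)&(f[...,2]>60)).astype(np.uint8)
    k=np.zeros_like(m);k[y:y+h,x:x+w]=1;m*=k
    v,u=np.nonzero(m); (cx,cy),(w,h),a=r=cv2.minAreaRect(np.c_[u,v].astype(np.float32)); print(len(u),u.mean(),v.mean(),r)
    P=np.array([depth(c,a,b) for a,b in zip(u,v)]); top=P[P[:,2]>np.percentile(P[:,2],97)-7]
    print('depth pts med',np.median(P,0),'zs',np.percentile(P[:,2],[5,25,50,75,95]))
    top=P[(P[:,2]>84)&(P[:,2]<98)]
    if len(top)>10:
        r=cv2.minAreaRect(top[:,:2].astype(np.float32)); print('top rect',r,len(top)); 
        q=np.linalg.svd(top[:,:2]-top[:,:2].mean(0))[2][0]; print('dir',q,np.degrees(np.arctan2(q[1],q[0])))
    return (u.mean(),v.mean())
a=bar(A,310,225,60,45); b=bar(B,235,165,60,30); print(two(A,a,B,b))
# warmer well rim top: points at z~156
for c in (A,B):
    f=cv2.cvtColor(c['frame'],cv2.COLOR_RGB2HSV)
    ys,xs=np.mgrid[180:280,140:290] if c is A else np.mgrid[175:260,280:410]
    P=np.array([depth(c,u,v) for u,v in zip(xs.ravel(),ys.ravel())]).reshape(xs.shape+(3,))
    t=P[(abs(P[...,2]-156)<4)]; print('rim',len(t), cv2.minEnclosingCircle(t[:,:2].astype(np.float32)))
    t=P[(abs(P[...,2]-66)<4)]; print('deck',cv2.minAreaRect(t[:,:2].astype(np.float32)))
    t=P[(abs(P[...,2]-45)<7)]; print('45',len(t),t[:,:2].min(0),t[:,:2].max(0),cv2.minAreaRect(t[:,:2].astype(np.float32)))
for n,c,p,z in (('bottle',A,(240,160),0),('tumb',A,(270,320),0),('teeth',A,(178,179),7),('bottleB',B,(289,326),0),('tumbB',B,(323,190),0)): print(n,plane(c,*p,z))
```

```text
385 340.1142857142857 248.26233766233767 ((340.3352966308594, 248.24114990234375), (8.896793365478516, 46.324684143066406), 57.528804779052734)
depth pts med [498.  282.4  88.8] zs [76.3 84.  88.8 90.  91.5]
top rect ((493.1697692871094, 278.8073425292969), (119.63679504394531, 17.334590911865234), 8.043171882629395) 288
dir [1.  0.1] 8.32255782889676
182 264.7362637362637 177.5054945054945 ((265.08465576171875, 177.6769256591797), (5.82963228225708, 34.233585357666016), 82.87498474121094)
depth pts med [488.9 271.1  87.3] zs [76.7 82.5 87.3 90.4 92.8]
top rect ((489.80242919921875, 273.69952392578125), (115.83495330810547, 21.592973709106445), 6.590821266174316) 126
dir [-1.  -0.1] -171.7546625087661
(array([491.6, 278.3,  81.4]), np.float64(5.784371807492019))
rim 350 ((776.380859375, 17.542312622070312), 57.37267303466797)
deck ((731.5750122070312, 18.167037963867188), (220.8705596923828, 192.4211883544922), 1.1787004470825195)
45 964 [533.5 -73.6] [843.  115.2] ((687.8649291992188, 19.324073791503906), (308.2445373535156, 189.29965209960938), 0.6357569098472595)
rim 251 ((772.2807006835938, 13.36223316192627), 57.927513122558594)
deck ((697.8297119140625, 98.04521179199219), (233.90139770507812, 408.3384704589844), 13.723148345947266)
45 995 [531.8 -84.9] [838.7 304.8] ((646.1239013671875, 81.85733032226562), (280.72332763671875, 416.2430725097656), 16.12778663635254)
bottle [ 487.4 -302.3    0. ]
tumb [705.9 316.5   0. ]
teeth [ 711.1 -294.9    7. ]
bottleB [ 479.9 -313.5    0. ]
tumbB [702.6 321.9   0. ]
```

View pics/crops.png

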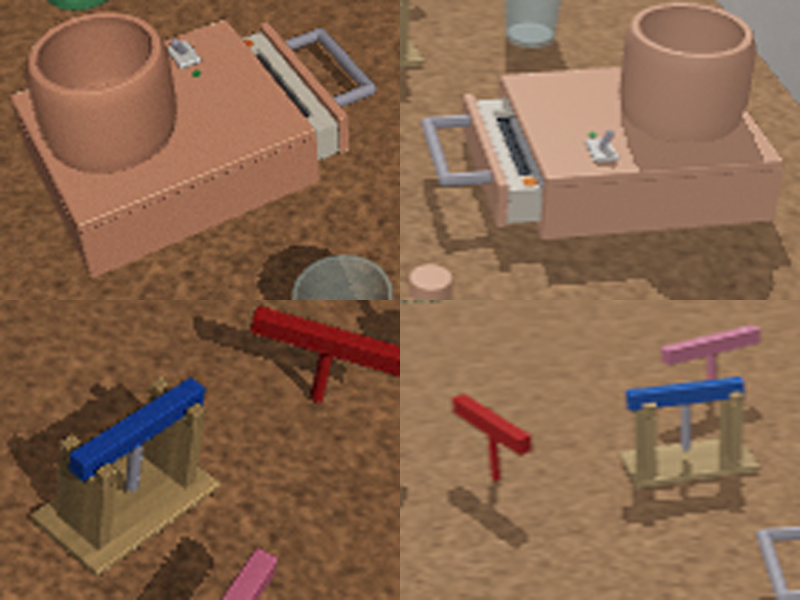

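```bash
cat >> h.py <<'E'
from scipy.spatial.transform import Rotation as Ro
def go(target,psi,base=None):
    """rows for target TCP, tool down, tool y at psi deg (nearest of half turns)"""
    s=robot.observe(); R=Ro.from_rotvec(s['tool_rot']); M=R.as_matrix(); best=None
    p=s['position'] if base is None else np.array(base)
    for k in (0,180):
        a=np.radians(psi+k); y=np.array([np.cos(a),np.sin(a),0]); z=np.array([0,0,-1.]); T=np.c_[np.cross(y,z),y,z]
        rv=np.degrees((R.inv()*Ro.from_matrix(T)).as_rotvec())
        if best is None or np.linalg.norm(rv)<np.linalg.norm(best): best=rv
    print('pos',s['position'].round(1),'toolx',M[:,0].round(3),'tooly',M[:,1].round(3),'psi',np.degrees(np.arctan2(M[1,1],M[0,1])).round(2))
    print('to',target,'xyz m',(M.T@(np.array(target)-p)/1000).round(4),'rot',best.round(2))
E
python3 - <<'E'
from h import *
import pickle
np.set_printoptions(precision=2,suppress=True)
d=pickle.load(open('c0.pkl','rb')); A=d['scene'];B=d['side']
L,e=two(A,(279.5,217.2),B,(289.9,220.3)); Rr,e2=two(A,(263.8,197.2),B,(294.2,240.1)); print(L,e,Rr,e2)
M=(L+Rr)/2; print(M, np.linalg.norm(L-Rr)); v=L-Rr; print('warmer yaw',np.degrees(np.arctan2(-v[0],v[1])))
go([M[0],M[1],150],1)
print(robot.observe()['joint_positions'])
E
```

```text
[540.83  68.38  40.16] 1.68382195890718 [536.22 -33.23  38.28] 2.9982886789880148
[538.52  17.58  39.22] 101.7350098753323
warmer yaw -2.5996839120165047
pos [189.8 515.8 235. ] toolx [-0.94  0.34  0.  ] tooly [ 0.34  0.94 -0.  ] psi 69.79
to [np.float64(538.5220083556746), np.float64(17.576938081160165), 150] xyz m [-0.5  -0.35  0.09] rot [-0.08  0.03 68.79]
[ 1.02  0.26  1.54 -0.    1.35 -0.2 ]
```

```bash
python3 -m pendant '[{"delta_rot":[0,0,5],"xyz":[-0.03,-0.02,0.002],"fingers":0.03},{"delta_rot":[0,0,12],"xyz":[-0.07,-0.05,0.005],"fingers":0.03},{"delta_rot":[0,0,19],"xyz":[-0.11,-0.078,0.01],"fingers":0.03},{"delta_rot":[0,0,26],"xyz":[-0.15,-0.106,0.012],"fingers":0.03},{"delta_rot":[0,0,33],"xyz":[-0.19,-0.134,0.015],"fingers":0.03},{"delta_rot":[0,0,40],"xyz":[-0.23,-0.162,0.018],"fingers":0.03},{"delta_rot":[0,0,47],"xyz":[-0.27,-0.19,0.02],"fingers":0.03},{"delta_rot":[0,0,53],"xyz":[-0.3,-0.21,0.02],"fingers":0.03}]'
python3 - <<'E'
from h import *
go([538.5,17.6,150],0.5); print(robot.observe()['joint_positions'])
E
```

```text
time: 0.95
position: [399.9, 212.9, 215.3]
tool_rot: [1.881, 2.516, -0.001]
contact_force: [0.3, 1.4, -0.2]
width: 33.8
grip_force: 0.0
pos [399.9 212.9 215.3] toolx [-0.283  0.959 -0.   ] tooly [ 0.959  0.283 -0.   ] psi 16.43
to [538.5, 17.6, 150] xyz m [-0.2265  0.0777  0.0654] rot [-0.02  0.03 15.93]
[ 2.42617329e-01  9.88417556e-02  1.78467750e+00 -5.00484945e-04
  1.25850587e+00 -4.40501002e-02]
```

```bash
python3 -m pendant '[{"delta_rot":[0,0,2],"xyz":[-0.03,0.01,0.01],"fingers":0.03},{"delta_rot":[0,0,5],"xyz":[-0.07,0.024,0.02],"fingers":0.03},{"delta_rot":[0,0,8],"xyz":[-0.11,0.038,0.03],"fingers":0.03},{"delta_rot":[0,0,11],"xyz":[-0.15,0.052,0.04],"fingers":0.03},{"delta_rot":[0,0,14],"xyz":[-0.19,0.066,0.05],"fingers":0.03},{"delta_rot":[0,0,16],"xyz":[-0.2265,0.0777,0.06],"fingers":0.03},{"delta_rot":[0,0,16],"xyz":[-0.2265,0.0777,0.0654],"fingers":0.03},{"delta_rot":[0,0,16],"xyz":[-0.2265,0.0777,0.0654],"fingers":0.03}]'
python3 - <<'E'
from h import *
import pickle
c=grab('wrist'); save(c,'w1'); pickle.dump(c,open('w1.pkl','wb'))
go([538.5,17.6,44],0.5); print('origin px',proj(c,[538.5,67,42]),proj(c,[538.5,-33,42]))
E
```

```text
time: 1.75
position: [537.9, 20.5, 148.8]
tool_rot: [-2.206, -2.233, 0.003]
contact_force: [-0.4, 0.8, 0.4]
width: 30.0
grip_force: 0.0
pos [537.8  21.4 149.5] toolx [-0.013  1.     0.001] tooly [ 1.     0.013 -0.002] psi 0.77
to [538.5, 17.6, 44] xyz m [-0.0039  0.0009  0.1055] rot [-0.14 -0.05  0.27]
origin px (np.float64(278.1327322202792), np.float64(155.8494403374048)) (np.float64(276.44165938163286), np.float64(273.48193260738446))
```

View pics/w1.png

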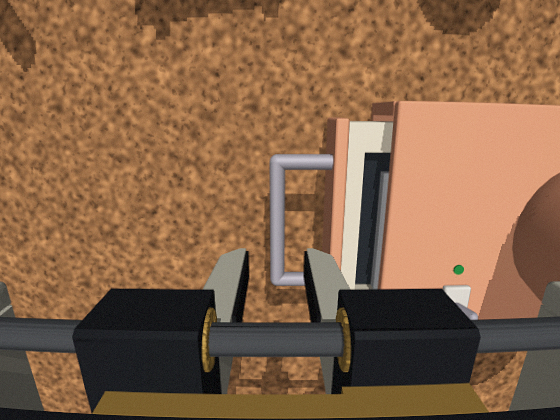

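The wrist view shows the handle bar as a vertical line at about (277,160)–(277,280), matching the prediction. The fingers straddle it, so I'll descend, close and pull.

```bash
python3 -m pendant '[{"delta_rot":[0,0,0],"xyz":[-0.001,0.0005,0.02],"fingers":0.03},{"delta_rot":[0,0,0],"xyz":[-0.003,0.0005,0.05],"fingers":0.03},{"delta_rot":[0,0,0],"xyz":[-0.004,0.0005,0.075],"fingers":0.03},{"delta_rot":[0,0,0],"xyz":[-0.004,0.0005,0.09],"fingers":0.03},{"delta_rot":[0,0,0],"xyz":[-0.004,0.0005,0.1],"fingers":0.03},{"delta_rot":[0,0,0],"xyz":[-0.004,0.0005,0.1045],"fingers":0.03},{"delta_rot":[0,0,0],"xyz":[-0.004,0.0005,0.1045],"fingers":0.0},{"delta_rot":[0,0,0],"xyz":[-0.004,0.0005,0.1045],"fingers":0.0}]'
python3 -m pendant '[{"delta_rot":[0,0,0],"xyz":[0,0,0],"fingers":0.0},{"delta_rot":[0,0,0],"xyz":[0,-0.002,0],"fingers":0.0},{"delta_rot":[0,0,0],"xyz":[0,-0.006,0],"fingers":0.0},{"delta_rot":[0,0,0],"xyz":[0,-0.012,0],"fingers":0.0},{"delta_rot":[0,0,0],"xyz":[0,-0.02,0],"fingers":0.0},{"delta_rot":[0,0,0],"xyz":[0,-0.03,0],"fingers":0.0},{"delta_rot":[0,0,0],"xyz":[0,-0.04,0],"fingers":0.0},{"delta_rot":[0,0,0],"xyz":[0,-0.05,0],"fingers":0.0}]'
```

```text
time: 2.6
position: [539.9, 17.2, 46.6]
tool_rot: [2.205, 2.236, 0.001]
contact_force: [1.2, 0.7, 0.1]
width: 18.7
grip_force: 0.0
time: 3.4
position: [491.0, 16.5, 46.7]
tool_rot: [2.204, 2.234, 0.005]
contact_force: [4.8, 2.5, -0.5]
width: 11.5
grip_force: 30.0
```

```bash
python3 -m pendant '[{"delta_rot":[0,0,0],"xyz":[0,-0.008,0],"fingers":0.0},{"delta_rot":[0,0,0],"xyz":[0,-0.014,0],"fingers":0.0},{"delta_rot":[0,0,0],"xyz":[0,-0.018,0],"fingers":0.0},{"delta_rot":[0,0,0],"xyz":[0,-0.022,0],"fingers":0.0},{"delta_rot":[0,0,0],"xyz":[0,-0.024,0],"fingers":0.0},{"delta_rot":[0,0,0],"xyz":[0,-0.026,0],"fingers":0.0},{"delta_rot":[0,0,0],"xyz":[0,-0.028,0],"fingers":0.0},{"delta_rot":[0,0,0],"xyz":[0,-0.03,0],"fingers":0.0}]'
```

```text
time: 4.2
position: [460.8, 16.0, 46.6]
tool_rot: [2.205, 2.234, 0.004]
contact_force: [4.1, 4.3, 2.3]
width: 11.1
grip_force: 30.0
```

```bash
python3 -m pendant '[{"delta_rot":[0,0,0],"xyz":[0,-0.001,0],"fingers":0.0},{"delta_rot":[0,0,0],"xyz":[0,-0.002,0],"fingers":0.0},{"delta_rot":[0,0,0],"xyz":[0,-0.003,0],"fingers":0.0},{"delta_rot":[0,0,0],"xyz":[0,-0.004,0],"fingers":0.0},{"delta_rot":[0,0,0],"xyz":[0,-0.005,0],"fingers":0.0},{"delta_rot":[0,0,0],"xyz":[0,-0.006,0],"fingers":0.0},{"delta_rot":[0,0,0],"xyz":[0,-0.007,0],"fingers":0.0},{"delta_rot":[0,0,0],"xyz":[0,-0.008,0],"fingers":0.0}]'
```

```text
time: 5.0
position: [458.0, 15.9, 46.8]
tool_rot: [2.202, 2.228, 0.015]
contact_force: [20.7, 9.2, -16.5]
width: 11.2
grip_force: 30.0
```

The stop has been reached: force is up and the position has stalled. I'll relax, release and rise.

```bash
python3 -m pendant '[{"delta_rot":[0,0,0],"xyz":[0,0.002,0],"fingers":0.0},{"delta_rot":[0,0,0],"xyz":[0,0.004,0],"fingers":0.0},{"delta_rot":[0,0,0],"xyz":[0,0.005,0],"fingers":0.03},{"delta_rot":[0,0,0],"xyz":[0,0.005,0],"fingers":0.03},{"delta_rot":[0,0,0],"xyz":[0,0.005,-0.015],"fingers":0.03},{"delta_rot":[0,0,0],"xyz":[0,0.005,-0.05],"fingers":0.03},{"delta_rot":[0,0,0],"xyz":[0,0.005,-0.09],"fingers":0.03},{"delta_rot":[0,0,0],"xyz":[0,0.005,-0.13],"fingers":0.05}]'
python3 - <<'E'
from h import *
go([491.5,276.5,180],98)
E
```

```text
time: 5.8
position: [454.7, 15.7, 176.5]
tool_rot: [-2.205, -2.235, 0.003]
contact_force: [0.5, 0.5, 0.0]
width: 34.3
grip_force: 0.0
pos [454.7  15.7 176.5] toolx [-0.014  1.     0.   ] tooly [ 1.     0.014 -0.003] psi 0.77
to [491.5, 276.5, 180] xyz m [ 0.2602  0.0403 -0.0036] rot [-0.15  0.13 82.77]
```

Run:
```python
from h import *
import pickle
A=grab('scene');B=grab('side');c=grab('wrist'); pickle.dump((A,B,c),open('c2.pkl','wb'))
def crop(c,x,y,w,h,W=400,H=300): return cv2.resize(c['frame'][y:y+h,x:x+w,::-1],(W,H),interpolation=cv2.INTER_CUBIC)
cv2.imwrite('pics/c2.png',np.vstack([np.hstack([crop(A,190,180,140,105),crop(B,250,180,132,99)]),np.hstack([crop(c,0,0,560,420),crop(c,260,100,200,150)])]))
```

```text
(no output)
```

View pics/c2.png

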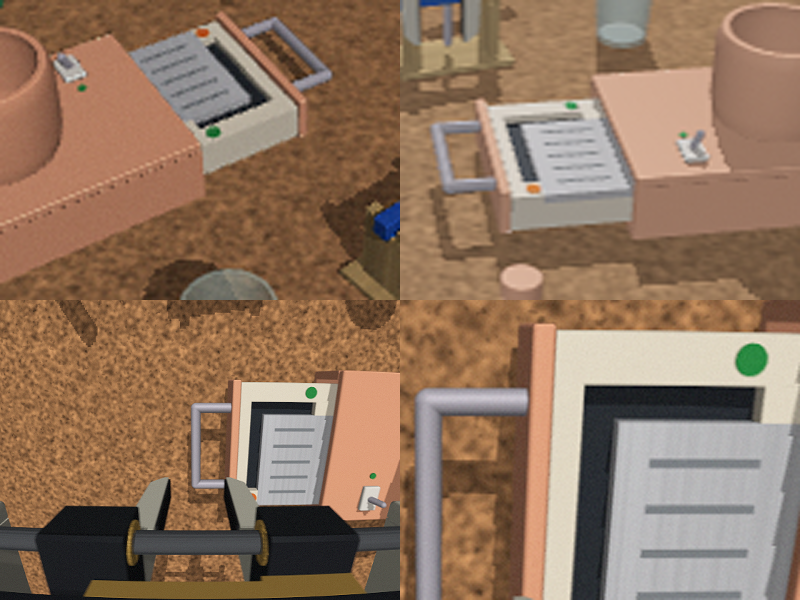

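Run:
```python
from h import *
import pickle
np.set_printoptions(precision=1,suppress=True)
A,B,c=pickle.load(open('c2.pkl','rb'))
reg={'A':(A,(190,180,140,105)),'B':(B,(280,200,60,60)),'W':(c,(320,100,140,200))}
D={}
for n,(k,(x,y,w,h)) in reg.items():
    f=cv2.cvtColor(k['frame'],cv2.COLOR_RGB2HSV)
    for col,lo,hi in (('g',(55,120,60),(80,255,255)),('o',(6,190,180),(16,255,255))):
        m=cv2.inRange(f,lo,hi); z=np.zeros_like(m); z[y:y+h,x:x+w]=m[y:y+h,x:x+w]
        N,l,st,ce=cv2.connectedComponentsWithStats(z)
        for i in range(1,N):
            if st[i,4]>5:
                p=plane(k,*ce[i],46); print(n,col,st[i,4],ce[i],p,depth(k,*ce[i])); D.setdefault((n,col),[]).append(ce[i])
# groove floor depth, wrist: sample
for uv in [(260+200*.5*1.0,100+150*.45),]: pass
# crop px -> wrist px: u=260+cu/2, v=100+(cv)/2
for cu,cv_ in ((600-400,395-300),(660-400,400-300),(740-400,400-300),(600-400,480-300),(600-400,560-300),(570-400,480-300),(640-400,435-300),(680-400,500-300)):
    u,v=260+cu/2,100+cv_/2; print((cu,cv_),depth(c,u,v),'on z37',plane(c,u,v,37))
# groove edges in wrist (dark) at row and column
f=c['frame'].astype(int).sum(2)
r=190; print('row190',f[r,330:385]); print('col400',f[125:165,400])
```

```text
A g 11 [264.4 225.9] [594.5  84.   46. ] [594.8  84.5  46.5]
W g 187 [435.3 129.4] [594.1  82.5  46. ] [593.4  82.6  47.6]
W o 19 [355.5 274.1] [536.6 -53.5  46. ] [536.4 -53.   47. ]
(200, 95) [532.5  65.   38.4] on z37 [532.9  64.9  37. ]
(260, 100) [559.5  63.4  38.1] on z37 [559.9  63.3  37. ]
(340, 100) [595.9  64.2  37.7] on z37 [596.2  64.1  37. ]
(200, 180) [535.6  27.   38.6] on z37 [536.1  26.6  37. ]
(200, 260) [539.3 -11.8  37.6] on z37 [539.4 -12.   37. ]
(170, 180) [519.9  28.9  47.7] on z37 [522.3  26.5  37. ]
(240, 135) [549.1  49.2  47.2] on z37 [552.4  47.5  37. ]
(280, 200) [570.2  20.4  47. ] on z37 [574.3  17.7  37. ]
row190 [513 508 496 454 493 614 639 635 629 622 632 631 639 635 635 633 635 646
 618 353 149 123 138 139 137 157 144 146 124 130 146 120 122 109 176 250
 253 475 569 563 563 574 554 555 557 571 577 572 583 575 568 573 564 565
 554]
col400 [638 635 636 631 631 636 641 627 637 630 629 630 629 632 643 622 649 520
  63  86  86 100  79  78  94  79  90 113 160 134 131 128 129 135 207 360
 494 557 560 546]
```

```bash
cat > seam.py <<'E'
from h import *
np.set_printoptions(precision=2,suppress=True)
def cross(l,i0,i1,th):
    for i in range(i0,i1):
        a,b=l[i],l[i+1]
        if (a-th)*(b-th)<0: return i+(th-a)/(b-a)
def fit(c,rows,u0,u1,cols,v0,v1):
    f=cv2.GaussianBlur(c['frame'],(3,3),0).astype(float).sum(2)
    out={}
    E=[[],[],[],[]]
    for r in rows:
        a=cross(f[r],u0,u1,380); b=a and cross(f[r],int(a)+6,u1+20,380)
        if a and b: E[0].append(plane(c,a,r,46)[:2]);E[1].append(plane(c,b,r,46)[:2])
    for q in cols:
        a=cross(f[:,q],v0,v1,380); b=a and cross(f[:,q],int(a)+6,v1+20,380)
        if a and b: E[2].append(plane(c,q,a,46)[:2]);E[3].append(plane(c,q,b,46)[:2])
    for n,e in zip(('front','back','left','right'),E):
        e=np.array(e); 
        if len(e)<3: print(n,'none');continue
        ax=1 if n in('front','back') else 0
        p=np.polyfit(e[:,ax],e[:,1-ax],1); r=e[:,1-ax]-np.polyval(p,e[:,ax]); ok=abs(r)<1.5
        p=np.polyfit(e[ok,ax],e[ok,1-ax],1); print(n,len(e),ok.sum(),'slope deg',np.degrees(np.arctan(p[0])),'range',e[ok,ax].min(),e[ok,ax].max(),'at mid',np.polyval(p,e[ok,ax].mean()),'mid',e[ok,ax].mean()); out[n]=p
    return out
E
python3 - <<'E'
from seam import *
import pickle
A,B,c=pickle.load(open('c2.pkl','rb'))
fit(c,range(165,265,3),338,365,range(375,430,3),130,155)
E
```

```text
front 33 33 slope deg -0.7399118224603783 range -39.84999548181463 50.690906265853364 at mid 524.0587424931924 mid 6.693915805628438
back 33 33 slope deg -0.7910690539180912 range -39.77234651730086 50.96215135275264 at mid 539.7199371408585 mid 6.870938388093175
left 19 18 slope deg 0.8624792952616399 range 543.0108556750852 587.4749295887145 at mid 70.96928802545895 mid 565.1473152761441
right 19 12 slope deg 0.46140998710585396 range 544.4314322449795 573.4909528168946 at mid 55.61651540529176 mid 558.9246554958019
```

Seam result: the groove is 15.7 mm wide with yaw 0.75°. The corner is at (531.2,62.9), the start at (594.2,63.7) and the end at (532.5,-37.2). The start agrees with the green dot. Next is the scraper.

```bash
python3 -m pendant '[{"delta_rot":[0,0,6],"xyz":[0.02,0.003,0],"fingers":0.05},{"delta_rot":[0,0,14],"xyz":[0.06,0.01,0],"fingers":0.05},{"delta_rot":[0,0,22],"xyz":[0.1,0.016,0],"fingers":0.05},{"delta_rot":[0,0,30],"xyz":[0.14,0.022,0],"fingers":0.05},{"delta_rot":[0,0,38],"xyz":[0.18,0.028,0],"fingers":0.05},{"delta_rot":[0,0,46],"xyz":[0.22,0.034,0],"fingers":0.05},{"delta_rot":[0,0,54],"xyz":[0.245,0.038,0],"fingers":0.05},{"delta_rot":[0,0,60],"xyz":[0.26,0.04,0],"fingers":0.05}]'
python3 - <<'E'
from h import *
go([491.5,276.5,180],98); print(robot.observe()['joint_positions'])
E
```

```text
time: 6.75
position: [491.3, 278.0, 173.3]
tool_rot: [3.03, 0.829, -0.007]
contact_force: [-0.7, 0.2, -0.5]
width: 49.6
grip_force: 0.0
pos [491.3 278.  173.3] toolx [ 0.861  0.509 -0.004] tooly [ 0.509 -0.861 -0.001] psi -59.42
to [491.5, 276.5, 180] xyz m [-0.0006  0.0014 -0.0067] rot [-1.000e-02  2.400e-01  2.258e+01]
[3.17393630e-01 3.35308749e-01 1.58696358e+00 2.65560442e-05
 1.22351032e+00 1.35439132e+00]
```

```bash
python3 -m pendant '[{"delta_rot":[0,0,6],"xyz":[0,0,0],"fingers":0.05},{"delta_rot":[0,0,12],"xyz":[0,0.001,-0.003],"fingers":0.05},{"delta_rot":[0,0,18],"xyz":[0,0.001,-0.006],"fingers":0.05},{"delta_rot":[0,0,22.6],"xyz":[0,0.001,-0.006],"fingers":0.05},{"delta_rot":[0,0,22.6],"xyz":[0,0.001,-0.006],"fingers":0.05},{"delta_rot":[0,0,22.6],"xyz":[0,0.001,-0.006],"fingers":0.05},{"delta_rot":[0,0,22.6],"xyz":[0,0.001,-0.006],"fingers":0.05},{"delta_rot":[0,0,22.6],"xyz":[0,0.001,-0.006],"fingers":0.05}]'
python3 - <<'E'
from h import *
import pickle
c=grab('wrist'); save(c,'w3'); pickle.dump(c,open('w3.pkl','wb'))
f=cv2.cvtColor(c['frame'],cv2.COLOR_RGB2HSV); m=cv2.inRange(f,(105,150,60),(130,255,255))
v,u=np.nonzero(m); P=np.array([depth(c,a,b) for a,b in zip(u,v)])
print(len(u),np.percentile(P[:,2],[5,50,95]))
t=P[(P[:,2]>84)&(P[:,2]<97)]; print(cv2.minAreaRect(t[:,:2].astype(np.float32)),np.median(t[:,2]))
q=np.linalg.svd(t[:,:2]-t[:,:2].mean(0),full_matrices=False)[2][0];print('yaw',np.degrees(np.arctan2(q[1],q[0])),t.mean(0))
go([491.5,276.5,83],98)
E
```

```text
time: 7.55
position: [493.0, 275.4, 181.3]
tool_rot: [3.133, 0.226, -0.001]
contact_force: [0.6, 0.2, -0.0]
width: 50.1
grip_force: 0.0
2970 [89.39230501 90.55972089 91.66465471]
((491.79443359375, 277.18658447265625), (119.2907943725586, 15.051767349243164), 8.566227912902832) 90.55692388712237
yaw -171.48690533203157 [495.94756317 277.52561343  90.54271117]
pos [493.1 275.4 181.5] toolx [ 0.99   0.143 -0.   ] tooly [ 0.143 -0.99   0.   ] psi -81.77
to [491.5, 276.5, 83] xyz m [-0.0014 -0.0013  0.0985] rot [0.01 0.03 0.23]
```

View pics/w3.png

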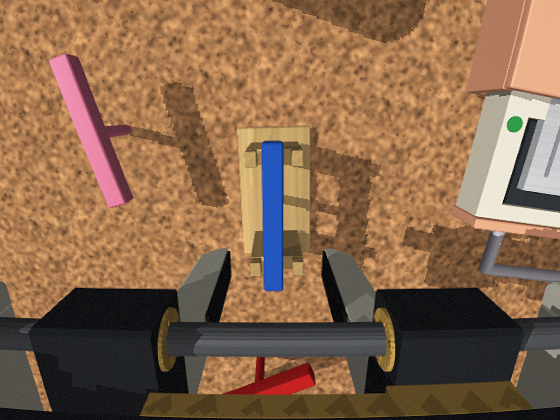

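The wrist view shows the blue bar in the wooden cradle from (272,141) to (272,290). The pink scraper at (95,130) and the red one at (270,380) are decoys. The bar is centred at (491.8,277.2) with its top at 90.5 and yaw 8.5°, which matches the description. Grasping it now.

```bash
python3 -m pendant '[{"delta_rot":[0,0,0],"xyz":[-0.001,-0.002,0.02],"fingers":0.05},{"delta_rot":[0,0,0],"xyz":[-0.001,-0.002,0.05],"fingers":0.05},{"delta_rot":[0,0,0],"xyz":[-0.001,-0.002,0.075],"fingers":0.05},{"delta_rot":[0,0,0],"xyz":[-0.001,-0.002,0.09],"fingers":0.05},{"delta_rot":[0,0,0],"xyz":[-0.001,-0.002,0.099],"fingers":0.04},{"delta_rot":[0,0,0],"xyz":[-0.001,-0.002,0.1025],"fingers":0.03},{"delta_rot":[0,0,0],"xyz":[-0.001,-0.002,0.1025],"fingers":0.02},{"delta_rot":[0,0,0],"xyz":[-0.001,-0.002,0.1025],"fingers":0.0}]'
python3 -m pendant '[{"delta_rot":[0,0,0],"xyz":[0,0,0],"fingers":0.0},{"delta_rot":[0,0,0],"xyz":[0,0,0],"fingers":0.0},{"delta_rot":[0,0,0],"xyz":[0,0,0],"fingers":0.0},{"delta_rot":[0,0,0],"xyz":[0,0,0],"fingers":0.0},{"delta_rot":[0,0,0],"xyz":[0,0,0],"fingers":0.0},{"delta_rot":[0,0,0],"xyz":[0,0,0],"fingers":0.0},{"delta_rot":[0,0,0],"xyz":[0,0,0],"fingers":0.0},{"delta_rot":[0,0,0],"xyz":[0,0,0],"fingers":0.0}]'
python3 -c "
from h import *
go([491.8,277.2,79],98.5)"
```

```text
time: 8.4
position: [492.7, 277.6, 80.1]
tool_rot: [-3.133, -0.224, -0.002]
contact_force: [0.1, -0.7, 0.5]
width: 22.4
grip_force: 0.0
time: 9.2
position: [492.7, 277.6, 80.2]
tool_rot: [-3.133, -0.224, -0.003]
contact_force: [-0.1, 0.3, 5.1]
width: 15.8
grip_force: 30.0
pos [492.7 277.6  80.2] toolx [0.99  0.142 0.002] tooly [ 0.142 -0.99  -0.   ] psi -81.81
to [491.8, 277.2, 79] xyz m [-0.001   0.0003  0.0012] rot [-0.02 -0.11 -0.31]
```

```bash
python3 -m pendant '[{"delta_rot":[0,0,0],"xyz":[0,0,-0.005],"fingers":0.0},{"delta_rot":[0,0,0],"xyz":[0,0,-0.015],"fingers":0.0},{"delta_rot":[0,0,0],"xyz":[0,0,-0.03],"fingers":0.0},{"delta_rot":[0,0,0],"xyz":[0,0,-0.045],"fingers":0.0},{"delta_rot":[0,0,0],"xyz":[0,0,-0.06],"fingers":0.0},{"delta_rot":[0,0,0],"xyz":[0,0,-0.075],"fingers":0.0},{"delta_rot":[0,0,0],"xyz":[0,0,-0.088],"fingers":0.0},{"delta_rot":[0,0,0],"xyz":[0,0,-0.09],"fingers":0.0}]'
python3 -c "
from h import *
go([595.1,63.8,135],98.5)"
```

```text
time: 10.0
position: [492.9, 277.7, 171.3]
tool_rot: [-3.133, -0.224, -0.005]
contact_force: [-0.0, 1.4, -1.4]
width: 15.9
grip_force: 30.0
pos [492.9 277.7 171.3] toolx [0.99  0.142 0.003] tooly [ 0.142 -0.99  -0.001] psi -81.81
to [595.1, 63.8, 135] xyz m [0.0706 0.2263 0.0364] rot [-0.03 -0.18 -0.31]
```

```bash
python3 -m pendant '[{"delta_rot":[0,0,0],"xyz":[0.008,0.025,0],"fingers":0.0},{"delta_rot":[0,0,0],"xyz":[0.02,0.065,0],"fingers":0.0},{"delta_rot":[0,0,0],"xyz":[0.032,0.105,0],"fingers":0.0},{"delta_rot":[0,0,0],"xyz":[0.045,0.145,0],"fingers":0.0},{"delta_rot":[0,0,0],"xyz":[0.057,0.185,0.005],"fingers":0.0},{"delta_rot":[0,0,0],"xyz":[0.066,0.212,0.01],"fingers":0.0},{"delta_rot":[0,0,0],"xyz":[0.0706,0.2263,0.02],"fingers":0.0},{"delta_rot":[0,0,0],"xyz":[0.0706,0.2263,0.03],"fingers":0.0}]'
python3 - <<'E'
from h import *
import pickle
A=grab('scene');B=grab('side');c=grab('wrist'); pickle.dump((A,B,c),open('c4.pkl','wb'))
def crop(c,x,y,w,h,W=400,H=300): return cv2.resize(c['frame'][y:y+h,x:x+w,::-1],(W,H),interpolation=cv2.INTER_CUBIC)
cv2.imwrite('pics/c4.png',np.vstack([np.hstack([crop(A,220,150,100,75),crop(B,280,150,100,75)]),np.hstack([crop(c,0,0,560,420),crop(c,200,100,200,150)])]))
s=robot.observe();p=s['position'];M=Ro.from_rotvec(s['tool_rot']).as_matrix()
tip=p+M@[-.9,0,0]+[0,0,-64.2]; print('tip',tip)
for n,k in (('A',A),('B',B),('W',c)): print(n,proj(k,tip),proj(k,[594.2,63.7,37]),proj(k,tip+[0,0,4.5]))
go([595.1,63.8,108],98.5)
E
```

```text
time: 10.8
position: [594.5, 61.9, 138.0]
tool_rot: [3.134, 0.22, -0.001]
contact_force: [-0.7, 0.4, -1.2]
width: 15.8
grip_force: 30.0
tip [591.52516623  64.71350804  73.52379029]
A (np.float64(261.4784954415156), np.float64(213.50264390470812)) (np.float64(261.0608130229789), np.float64(223.9366889820715)) (np.float64(261.3975518803849), np.float64(212.201064125027))
B (np.float64(307.0556807794821), np.float64(210.16110564198678)) (np.float64(307.48242030685424), np.float64(220.81824113612112)) (np.float64(307.1206041113621), np.float64(208.84160166986265))
W (np.float64(274.19677018396015), np.float64(233.18232244923755)) (np.float64(276.3559951875722), np.float64(213.63795421050182)) (np.float64(274.13894701330395), np.float64(235.57431507121294))
pos [592.4  64.8 137.7] toolx [ 0.99   0.143 -0.004] tooly [ 0.143 -0.99  -0.001] psi -81.77
to [595.1, 63.8, 108] xyz m [0.0026 0.0015 0.0297] rot [-0.08  0.2  -0.27]
```

View pics/c4.png

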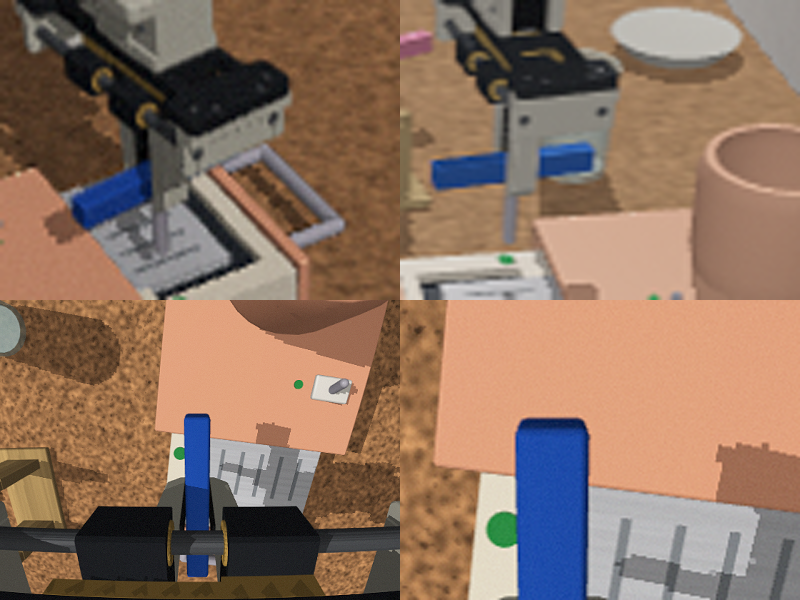

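The pictures show the tip above the seam start, at scene (260,214) and side (307,210). The prediction was (261.5,213.5) and (307,210). The green dot lies to the left of the bar, as expected. I'll correct xy and come down to just above the rim.

```bash
python3 -m pendant '[{"delta_rot":[0,0,0],"xyz":[0.001,0.001,0.003],"fingers":0.0},{"delta_rot":[0,0,0],"xyz":[0.002,0.0015,0.008],"fingers":0.0},{"delta_rot":[0,0,0],"xyz":[0.0026,0.0015,0.014],"fingers":0.0},{"delta_rot":[0,0,0],"xyz":[0.0026,0.0015,0.019],"fingers":0.0},{"delta_rot":[0,0,0],"xyz":[0.0026,0.0015,0.022],"fingers":0.0},{"delta_rot":[0,0,0],"xyz":[0.0026,0.0015,0.024],"fingers":0.0},{"delta_rot":[0,0,0],"xyz":[0.0026,0.0015,0.024],"fingers":0.0},{"delta_rot":[0,0,0],"xyz":[0.0026,0.0015,0.024],"fingers":0.0}]'
python3 -c "
from h import *
go([595.1,63.8,103],98.5);print(robot.observe()['contact_force'])
print(2)"
```

```text
time: 11.75
position: [597.0, 62.2, 115.3]
tool_rot: [3.134, 0.224, 0.0]
contact_force: [0.8, 0.0, -1.7]
width: 16.0
grip_force: 30.0
pos [597.   62.2 115.3] toolx [0.99  0.142 0.   ] tooly [ 0.142 -0.99   0.   ] psi -81.82
to [595.1, 63.8, 103] xyz m [-0.0017 -0.0018  0.0123] rot [ 0.   -0.01 -0.32]
[ 0.76794442  0.04814174 -1.68727912]
2
```

```bash
python3 -m pendant '[{"delta_rot":[0,0,0],"xyz":[-0.001,-0.001,0],"fingers":0.0},{"delta_rot":[0,0,0],"xyz":[-0.0017,-0.0018,0.002],"fingers":0.0},{"delta_rot":[0,0,0],"xyz":[-0.0017,-0.0018,0.004],"fingers":0.0},{"delta_rot":[0,0,0],"xyz":[-0.0017,-0.0018,0.006],"fingers":0.0},{"delta_rot":[0,0,0],"xyz":[-0.0017,-0.0018,0.008],"fingers":0.0},{"delta_rot":[0,0,0],"xyz":[-0.0017,-0.0018,0.0095],"fingers":0.0},{"delta_rot":[0,0,0],"xyz":[-0.0017,-0.0018,0.011],"fingers":0.0},{"delta_rot":[0,0,0],"xyz":[-0.0017,-0.0018,0.011],"fingers":0.0}]'
python3 -c "
from h import *
go([595.1,63.8,103],98.5);print(robot.observe()['contact_force'])"
```

```text
time: 12.55
position: [594.8, 63.8, 104.0]
tool_rot: [-3.134, -0.224, 0.001]
contact_force: [-0.7, 0.8, -1.8]
width: 16.0
grip_force: 30.0
pos [594.8  63.8 104. ] toolx [ 0.99   0.142 -0.   ] tooly [ 0.142 -0.99  -0.   ] psi -81.82
to [595.1, 63.8, 103] xyz m [0.0003 0.0001 0.001 ] rot [-0.01  0.03 -0.32]
[-0.65539695  0.81250187 -1.78283451]
```

```bash
python3 -m pendant '[{"delta_rot":[0,0,0],"xyz":[0,0,0.0005],"fingers":0.0},{"delta_rot":[0,0,0],"xyz":[0,0,0.001],"fingers":0.0},{"delta_rot":[0,0,0],"xyz":[0,0,0.0015],"fingers":0.0},{"delta_rot":[0,0,0],"xyz":[0,0,0.002],"fingers":0.0},{"delta_rot":[0,0,0],"xyz":[0,0,0.0022],"fingers":0.0},{"delta_rot":[0,0,0],"xyz":[0,0,0.0024],"fingers":0.0},{"delta_rot":[0,0,0],"xyz":[0,0,0.0025],"fingers":0.0},{"delta_rot":[0,0,0],"xyz":[0,0,0.0025],"fingers":0.0}]'
python3 -c "
from h import *
go([595.1,63.8,103],98.5);print(robot.observe()['contact_force'])"
```

```text
time: 13.35
position: [595.0, 63.9, 101.8]
tool_rot: [-3.134, -0.224, -0.0]
contact_force: [-0.4, -0.2, -1.6]
width: 16.1
grip_force: 30.0
pos [595.   63.9 101.8] toolx [0.99  0.142 0.   ] tooly [ 0.142 -0.99  -0.   ] psi -81.81
to [595.1, 63.8, 103] xyz m [ 0.0001  0.0001 -0.0012] rot [-0.   -0.   -0.31]
[-0.36300382 -0.20302931 -1.59262558]
```

```bash
python3 -m pendant '[{"delta_rot":[0,0,0],"xyz":[0,0,0.0003],"fingers":0.0},{"delta_rot":[0,0,0],"xyz":[0,0,0.0006],"fingers":0.0},{"delta_rot":[0,0,0],"xyz":[0,0,0.0009],"fingers":0.0},{"delta_rot":[0,0,0],"xyz":[0,0,0.0012],"fingers":0.0},{"delta_rot":[0,0,0],"xyz":[0,0,0.0014],"fingers":0.0},{"delta_rot":[0,0,0],"xyz":[0,0,0.0016],"fingers":0.0},{"delta_rot":[0,0,0],"xyz":[0,0,0.0016],"fingers":0.0},{"delta_rot":[0,0,0],"xyz":[0,0,0.0016],"fingers":0.0}]'
python3 -c "
from h import *
go([595.1,63.8,102],98.5);print(robot.observe()['contact_force'])"
```

```text
time: 14.15
position: [595.2, 63.8, 100.7]
tool_rot: [3.133, 0.224, 0.001]
contact_force: [-1.6, 0.2, 5.0]
width: 15.6
grip_force: 30.0
pos [595.2  63.8 100.7] toolx [0.99  0.142 0.001] tooly [ 0.142 -0.99   0.   ] psi -81.81
to [595.1, 63.8, 102] xyz m [-0.0001  0.     -0.0013] rot [ 0.01 -0.04 -0.31]
[-1.5587654   0.21309955  5.03864045]
```

Floor contact at TCP z 100.7 (tip at 36.5, against 37 in the text). I'll lift 1.5 mm and start along the short leg.

```bash
python3 -m pendant '[{"delta_rot":[0,0,0],"xyz":[0,0,-0.0015],"fingers":0.0},{"delta_rot":[0,0,0],"xyz":[-0.002,-0.0003,-0.0016],"fingers":0.0},{"delta_rot":[0,0,0],"xyz":[-0.005,-0.0006,-0.0016],"fingers":0.0},{"delta_rot":[0,0,0],"xyz":[-0.0079,-0.001,-0.0016],"fingers":0.0},{"delta_rot":[0,0,0],"xyz":[-0.0109,-0.0014,-0.0016],"fingers":0.0},{"delta_rot":[0,0,0],"xyz":[-0.0139,-0.0018,-0.0016],"fingers":0.0},{"delta_rot":[0,0,0],"xyz":[-0.0169,-0.0022,-0.0016],"fingers":0.0},{"delta_rot":[0,0,0],"xyz":[-0.0198,-0.0026,-0.0016],"fingers":0.0}]'
python3 -c "
from h import *
go([532.1,63.0,102],98.5);print(robot.observe()['contact_force'])"
```

```text
time: 14.95
position: [574.7, 63.6, 101.8]
tool_rot: [3.134, 0.224, 0.0]
contact_force: [-0.6, 0.5, -1.7]
width: 15.4
grip_force: 30.0
pos [574.7  63.6 101.8] toolx [0.99  0.142 0.   ] tooly [ 0.142 -0.99   0.   ] psi -81.82
to [532.1, 63.0, 102] xyz m [-0.0423 -0.0055 -0.0002] rot [ 0.   -0.   -0.32]
[-0.62640123  0.46846566 -1.65923026]
```

```bash
python3 -m pendant '[{"delta_rot":[0,0,0],"xyz":[-0.003,-0.0004,0],"fingers":0.0},{"delta_rot":[0,0,0],"xyz":[-0.006,-0.0008,0],"fingers":0.0},{"delta_rot":[0,0,0],"xyz":[-0.0089,-0.0012,0],"fingers":0.0},{"delta_rot":[0,0,0],"xyz":[-0.0119,-0.0015,0],"fingers":0.0},{"delta_rot":[0,0,0],"xyz":[-0.0149,-0.0019,0],"fingers":0.0},{"delta_rot":[0,0,0],"xyz":[-0.0179,-0.0023,0],"fingers":0.0},{"delta_rot":[0,0,0],"xyz":[-0.0208,-0.0027,0],"fingers":0.0},{"delta_rot":[0,0,0],"xyz":[-0.0238,-0.0031,0],"fingers":0.0}]'
python3 -c "
from h import *
go([532.1,63.0,102],98.5);print(robot.observe()['contact_force'])"
```

```text
time: 15.75
position: [550.8, 63.3, 101.8]
tool_rot: [-3.134, -0.224, -0.0]
contact_force: [0.1, -0.3, -1.4]
width: 15.9
grip_force: 30.0
pos [550.8  63.3 101.8] toolx [0.99  0.142 0.   ] tooly [ 0.142 -0.99  -0.   ] psi -81.81
to [532.1, 63.0, 102] xyz m [-0.0185 -0.0024 -0.0002] rot [-0.   -0.   -0.31]
[ 0.13619587 -0.31448948 -1.44153038]
```

```bash
python3 -m pendant '[{"delta_rot":[0,0,0],"xyz":[-0.003,-0.0004,0],"fingers":0.0},{"delta_rot":[0,0,0],"xyz":[-0.006,-0.0008,0],"fingers":0.0},{"delta_rot":[0,0,0],"xyz":[-0.0089,-0.0012,0],"fingers":0.0},{"delta_rot":[0,0,0],"xyz":[-0.0119,-0.0015,0],"fingers":0.0},{"delta_rot":[0,0,0],"xyz":[-0.0149,-0.0019,0],"fingers":0.0},{"delta_rot":[0,0,0],"xyz":[-0.0172,-0.0022,0],"fingers":0.0},{"delta_rot":[0,0,0],"xyz":[-0.0185,-0.0024,0],"fingers":0.0},{"delta_rot":[0,0,0],"xyz":[-0.0185,-0.0024,0],"fingers":0.0}]'
python3 -c "
from h import *
go([533.4,-37.1,102],98.5);print(robot.observe()['contact_force'])"
```

```text
time: 16.55
position: [532.2, 63.1, 101.8]
tool_rot: [-3.134, -0.224, 0.0]
contact_force: [0.5, 0.6, -1.0]
width: 15.6
grip_force: 30.0
pos [532.2  63.1 101.8] toolx [ 0.99   0.142 -0.   ] tooly [ 0.142 -0.99  -0.   ] psi -81.81
to [533.4, -37.1, 102] xyz m [-0.0131  0.0993 -0.0002] rot [-0.    0.   -0.31]
[ 0.52093066  0.63616124 -0.97929569]
```

```bash
python3 -m pendant '[{"delta_rot":[0,0,0],"xyz":[-0.0003,0.002,0],"fingers":0.0},{"delta_rot":[0,0,0],"xyz":[-0.0007,0.005,0],"fingers":0.0},{"delta_rot":[0,0,0],"xyz":[-0.001,0.0079,0],"fingers":0.0},{"delta_rot":[0,0,0],"xyz":[-0.0014,0.0109,0],"fingers":0.0},{"delta_rot":[0,0,0],"xyz":[-0.0018,0.0139,0],"fingers":0.0},{"delta_rot":[0,0,0],"xyz":[-0.0022,0.0169,0],"fingers":0.0},{"delta_rot":[0,0,0],"xyz":[-0.0026,0.0199,0],"fingers":0.0},{"delta_rot":[0,0,0],"xyz":[-0.003,0.0228,0],"fingers":0.0}]'
python3 -c "
from h import *
go([533.4,-37.1,102],98.5);print(robot.observe()['contact_force'])"
```

```text
time: 17.35
position: [532.6, 39.8, 101.7]
tool_rot: [-3.134, -0.224, 0.0]
contact_force: [0.3, 0.6, -0.9]
width: 15.4
grip_force: 30.0
pos [532.6  39.8 101.7] toolx [ 0.99   0.142 -0.   ] tooly [ 0.142 -0.99  -0.   ] psi -81.82
to [533.4, -37.1, 102] xyz m [-0.0102  0.0762 -0.0003] rot [-0.    0.   -0.32]
[ 0.28827511  0.56254157 -0.93332386]
```

```bash
python3 -m pendant '[{"delta_rot":[0,0,0],"xyz":[-0.0004,0.003,0],"fingers":0.0},{"delta_rot":[0,0,0],"xyz":[-0.0008,0.006,0],"fingers":0.0},{"delta_rot":[0,0,0],"xyz":[-0.0012,0.0089,0],"fingers":0.0},{"delta_rot":[0,0,0],"xyz":[-0.0016,0.0119,0],"fingers":0.0},{"delta_rot":[0,0,0],"xyz":[-0.002,0.0149,0],"fingers":0.0},{"delta_rot":[0,0,0],"xyz":[-0.0024,0.0179,0],"fingers":0.0},{"delta_rot":[0,0,0],"xyz":[-0.0028,0.0209,0],"fingers":0.0},{"delta_rot":[0,0,0],"xyz":[-0.0032,0.0238,0],"fingers":0.0}]'
python3 -c "
from h import *
go([533.4,-37.1,102],98.5);print(robot.observe()['contact_force'])"
```

```text
time: 18.15
position: [532.9, 15.8, 101.8]
tool_rot: [-3.134, -0.224, -0.0]
contact_force: [1.5, -0.5, -0.5]
width: 15.4
grip_force: 30.0
pos [532.9  15.8 101.8] toolx [0.99  0.142 0.   ] tooly [ 0.142 -0.99  -0.   ] psi -81.81
to [533.4, -37.1, 102] xyz m [-0.007   0.0524 -0.0002] rot [-0.   -0.   -0.31]
[ 1.48717133 -0.46864248 -0.53000586]
```

```bash
python3 -m pendant '[{"delta_rot":[0,0,0],"xyz":[-0.0004,0.003,0],"fingers":0.0},{"delta_rot":[0,0,0],"xyz":[-0.0008,0.006,0],"fingers":0.0},{"delta_rot":[0,0,0],"xyz":[-0.0012,0.0089,0],"fingers":0.0},{"delta_rot":[0,0,0],"xyz":[-0.0016,0.0119,0],"fingers":0.0},{"delta_rot":[0,0,0],"xyz":[-0.002,0.0149,0],"fingers":0.0},{"delta_rot":[0,0,0],"xyz":[-0.0024,0.0179,0],"fingers":0.0},{"delta_rot":[0,0,0],"xyz":[-0.0028,0.0209,0],"fingers":0.0},{"delta_rot":[0,0,0],"xyz":[-0.0032,0.0238,0],"fingers":0.0}]'
python3 -c "
from h import *
go([533.4,-37.1,102],98.5);print(robot.observe()['contact_force'])"
```

```text
time: 18.95
position: [533.0, -8.2, 101.8]
tool_rot: [-3.134, -0.224, 0.0]
contact_force: [-0.7, 0.7, -1.4]
width: 15.9
grip_force: 30.0
pos [533.   -8.2 101.8] toolx [ 0.99   0.142 -0.   ] tooly [ 0.142 -0.99  -0.   ] psi -81.81
to [533.4, -37.1, 102] xyz m [-0.0038  0.0286 -0.0002] rot [-0.    0.   -0.31]
[-0.70919777  0.68183247 -1.38027963]
```

```bash
python3 -m pendant '[{"delta_rot":[0,0,0],"xyz":[-0.0004,0.003,0],"fingers":0.0},{"delta_rot":[0,0,0],"xyz":[-0.0008,0.006,0],"fingers":0.0},{"delta_rot":[0,0,0],"xyz":[-0.0012,0.0089,0],"fingers":0.0},{"delta_rot":[0,0,0],"xyz":[-0.0016,0.0119,0],"fingers":0.0},{"delta_rot":[0,0,0],"xyz":[-0.002,0.0149,0],"fingers":0.0},{"delta_rot":[0,0,0],"xyz":[-0.0024,0.0179,0],"fingers":0.0},{"delta_rot":[0,0,0],"xyz":[-0.0028,0.0209,0],"fingers":0.0},{"delta_rot":[0,0,0],"xyz":[-0.0032,0.0238,0],"fingers":0.0}]'
python3 -m pendant '[{"delta_rot":[0,0,0],"xyz":[-0.0003,0.002,0],"fingers":0.0},{"delta_rot":[0,0,0],"xyz":[-0.0006,0.004,0],"fingers":0.0},{"delta_rot":[0,0,0],"xyz":[-0.0006,0.0048,0],"fingers":0.0},{"delta_rot":[0,0,0],"xyz":[-0.0006,0.0048,0],"fingers":0.0},{"delta_rot":[0,0,0],"xyz":[-0.0006,0.0048,0],"fingers":0.0},{"delta_rot":[0,0,0],"xyz":[-0.0006,0.0048,0],"fingers":0.0},{"delta_rot":[0,0,0],"xyz":[-0.0006,0.0048,0],"fingers":0.0},{"delta_rot":[0,0,0],"xyz":[-0.0006,0.0048,0],"fingers":0.0}]'
python3 -c "
from h import *
go([533.4,-37.1,102],98.5);print(robot.observe()['contact_force'])"
```

```text
time: 19.75
position: [533.3, -32.3, 101.8]
tool_rot: [3.134, 0.224, 0.0]
contact_force: [0.3, -0.5, -1.4]
width: 16.2
grip_force: 30.0
time: 20.55
position: [533.4, -36.8, 101.7]
tool_rot: [-3.134, -0.224, 0.0]
contact_force: [0.4, 0.5, 0.0]
width: 15.6
grip_force: 30.0
pos [533.4 -36.8 101.7] toolx [ 0.99   0.143 -0.   ] tooly [ 0.143 -0.99  -0.   ] psi -81.81
to [533.4, -37.1, 102] xyz m [-0.      0.0004 -0.0003] rot [-0.    0.   -0.31]
[0.35107534 0.48300149 0.0080934 ]
```

At the orange end. Now lifting straight up and returning to the cradle.

```bash
python3 -m pendant '[{"delta_rot":[0,0,0],"xyz":[0,0,-0.004],"fingers":0.0},{"delta_rot":[0,0,0],"xyz":[0,0,-0.012],"fingers":0.0},{"delta_rot":[0,0,0],"xyz":[0,0,-0.022],"fingers":0.0},{"delta_rot":[0,0,0],"xyz":[0,0,-0.035],"fingers":0.0},{"delta_rot":[0,0,0],"xyz":[0,0,-0.05],"fingers":0.0},{"delta_rot":[0,0,0],"xyz":[0,0,-0.064],"fingers":0.0},{"delta_rot":[0,0,0],"xyz":[0,0,-0.073],"fingers":0.0},{"delta_rot":[0,0,0],"xyz":[0,0,-0.075],"fingers":0.0}]'
python3 -m pendant '[{"delta_rot":[0,0,0],"xyz":[0,-0.02,0],"fingers":0.0},{"delta_rot":[0,0,0],"xyz":[0.001,-0.055,0],"fingers":0.0},{"delta_rot":[0,0,0],"xyz":[0.002,-0.095,0],"fingers":0.0},{"delta_rot":[0,0,0],"xyz":[0.003,-0.135,0],"fingers":0.0},{"delta_rot":[0,0,0],"xyz":[0.0035,-0.175,0],"fingers":0.0},{"delta_rot":[0,0,0],"xyz":[0.004,-0.215,0],"fingers":0.0},{"delta_rot":[0,0,0],"xyz":[0.0045,-0.25,0],"fingers":0.0},{"delta_rot":[0,0,0],"xyz":[0.0047,-0.275,0],"fingers":0.0}]'
python3 -m pendant '[{"delta_rot":[0,0,0],"xyz":[0,-0.015,0],"fingers":0.0},{"delta_rot":[0,0,0],"xyz":[0,-0.03,0],"fingers":0.0},{"delta_rot":[0,0,0],"xyz":[0,-0.038,0],"fingers":0.0},{"delta_rot":[0,0,0],"xyz":[0,-0.042,0],"fingers":0.0},{"delta_rot":[0,0,0],"xyz":[0,-0.042,0],"fingers":0.0},{"delta_rot":[0,0,0],"xyz":[0,-0.042,0],"fingers":0.0},{"delta_rot":[0,0,0],"xyz":[0,-0.042,0],"fingers":0.0},{"delta_rot":[0,0,0],"xyz":[0,-0.042,0],"fingers":0.0}]'
python3 -c "
from h import *
go([492.7,277.6,120],98.2)
c=grab('wrist');f=cv2.cvtColor(c['frame'],cv2.COLOR_RGB2HSV); m=cv2.inRange(f,(105,150,60),(130,255,255));v,u=np.nonzero(m);P=np.array([depth(c,a,b) for a,b in zip(u,v)])
M=Ro.from_rotvec(robot.observe()['tool_rot']).as_matrix();Q=(P-robot.observe()['position'])@M
t=Q[abs(Q[:,2]+10)<15]; print('bar in tool: x',t[:,0].min(),t[:,0].max(),'pitch deg',np.degrees(np.polyfit(t[:,0],t[:,2],1)[0]),'yaw',np.degrees(np.polyfit(t[:,0],t[:,1],1)[0]))"
```

```text
time: 21.35
position: [534.2, -37.1, 178.7]
tool_rot: [3.132, 0.224, 0.005]
contact_force: [0.4, -0.2, -0.5]
width: 16.1
grip_force: 30.0
time: 22.15
position: [497.9, 238.2, 176.4]
tool_rot: [-3.133, -0.226, 0.001]
contact_force: [0.1, 0.1, -0.8]
width: 15.6
grip_force: 30.0
time: 22.95
position: [493.1, 277.0, 176.8]
tool_rot: [3.134, 0.223, 0.0]
contact_force: [0.4, 0.1, -0.8]
width: 15.5
grip_force: 30.0
pos [493.1 277.  176.8] toolx [0.99  0.142 0.   ] tooly [ 0.142 -0.99   0.   ] psi -81.86
to [492.7, 277.6, 120] xyz m [-0.0003 -0.0006  0.0568] rot [ 0.01 -0.   -0.06]
bar in tool: x -61.28169016567663 58.99520903762128 pitch deg 0.32831438761867254 yaw -0.14394071742547812
```

The bar is still level and centred in the grip. Lowering it into the saddles.

```bash
python3 -m pendant '[{"delta_rot":[0,0,0],"xyz":[-0.0003,-0.0006,0.01],"fingers":0.0},{"delta_rot":[0,0,0],"xyz":[-0.0003,-0.0006,0.025],"fingers":0.0},{"delta_rot":[0,0,0],"xyz":[-0.0003,-0.0006,0.042],"fingers":0.0},{"delta_rot":[0,0,0],"xyz":[-0.0003,-0.0006,0.058],"fingers":0.0},{"delta_rot":[0,0,0],"xyz":[-0.0003,-0.0006,0.07],"fingers":0.0},{"delta_rot":[0,0,0],"xyz":[-0.0003,-0.0006,0.077],"fingers":0.0},{"delta_rot":[0,0,0],"xyz":[-0.0003,-0.0006,0.08],"fingers":0.0},{"delta_rot":[0,0,0],"xyz":[-0.0003,-0.0006,0.08],"fingers":0.0}]'
python3 -c "
from h import *
go([492.7,277.6,80.2],98.2)"
```

```text
time: 23.8
position: [492.5, 278.2, 96.6]
tool_rot: [3.134, 0.224, -0.0]
contact_force: [-0.3, -1.1, -1.1]
width: 15.5
grip_force: 30.0
pos [492.5 278.2  96.6] toolx [ 0.99   0.142 -0.   ] tooly [ 0.142 -0.99   0.   ] psi -81.82
to [492.7, 277.6, 80.2] xyz m [0.0001 0.0006 0.0164] rot [ 0.    0.02 -0.02]
```

```bash
python3 -m pendant '[{"delta_rot":[0,0,0],"xyz":[0,0.0006,0.003],"fingers":0.0},{"delta_rot":[0,0,0],"xyz":[0,0.0006,0.006],"fingers":0.0},{"delta_rot":[0,0,0],"xyz":[0,0.0006,0.009],"fingers":0.0},{"delta_rot":[0,0,0],"xyz":[0,0.0006,0.012],"fingers":0.0},{"delta_rot":[0,0,0],"xyz":[0,0.0006,0.0145],"fingers":0.0},{"delta_rot":[0,0,0],"xyz":[0,0.0006,0.016],"fingers":0.0},{"delta_rot":[0,0,0],"xyz":[0,0.0006,0.0165],"fingers":0.0},{"delta_rot":[0,0,0],"xyz":[0,0.0006,0.0165],"fingers":0.0}]'
```

```text
time: 24.6
position: [492.6, 277.5, 80.3]
tool_rot: [3.134, 0.224, 0.0]
contact_force: [0.3, 0.8, -1.3]
width: 16.0
grip_force: 30.0
```

Not quite touching yet, less than a millimetre up. I'll lower 0.6 mm, release to 40 mm, then rise.

```bash
python3 -m pendant '[{"delta_rot":[0,0,0],"xyz":[0,0,0.0004],"fingers":0.0},{"delta_rot":[0,0,0],"xyz":[0,0,0.0006],"fingers":0.0},{"delta_rot":[0,0,0],"xyz":[0,0,0.0006],"fingers":0.018},{"delta_rot":[0,0,0],"xyz":[0,0,0.0006],"fingers":0.022},{"delta_rot":[0,0,0],"xyz":[0,0,0.0006],"fingers":0.04},{"delta_rot":[0,0,0],"xyz":[0,0,0.0006],"fingers":0.04},{"delta_rot":[0,0,0],"xyz":[0,0,0.0006],"fingers":0.04},{"delta_rot":[0,0,0],"xyz":[0,0,0.0006],"fingers":0.04}]'
python3 -m pendant '[{"delta_rot":[0,0,0],"xyz":[0,0,-0.005],"fingers":0.04},{"delta_rot":[0,0,0],"xyz":[0,0,-0.015],"fingers":0.04},{"delta_rot":[0,0,0],"xyz":[0,0,-0.03],"fingers":0.04},{"delta_rot":[0,0,0],"xyz":[0,0,-0.05],"fingers":0.04},{"delta_rot":[0,0,0],"xyz":[0,0,-0.07],"fingers":0.04},{"delta_rot":[0,0,0],"xyz":[0,0,-0.09],"fingers":0.04},{"delta_rot":[0,0,0],"xyz":[0,0,-0.1],"fingers":0.04},{"delta_rot":[0,0,0],"xyz":[0,0,-0.1],"fingers":0.04}]'
python3 - <<'E'
from h import *
c=grab('wrist');A=grab('scene');B=grab('side')
f=cv2.cvtColor(c['frame'],cv2.COLOR_RGB2HSV); m=cv2.inRange(f,(105,150,60),(130,255,255));v,u=np.nonzero(m)
P=np.array([depth(c,a,b) for a,b in zip(u,v)]);t=P[(P[:,2]>84)&(P[:,2]<97)]
print(cv2.minAreaRect(t[:,:2].astype(np.float32)),np.median(t[:,2]),np.percentile(P[:,2],[2,98]))
cv2.imwrite('pics/end.png',np.hstack([cv2.resize(k['frame'][...,::-1],(400,300)) for k in (A,B)]))
E
```

```text
time: 25.4
position: [492.6, 277.6, 79.6]
tool_rot: [-3.134, -0.224, 0.0]
contact_force: [1.1, 0.2, 0.5]
width: 39.4
grip_force: 0.0
time: 26.2
position: [493.6, 277.9, 181.8]
tool_rot: [-3.133, -0.224, -0.006]
contact_force: [0.4, 0.8, -0.1]
width: 40.3
grip_force: 0.0
((492.036376953125, 276.5985107421875), (118.83775329589844, 15.23050308227539), 8.268651008605957) 90.58129598070242 [88.86963748 92.02006768]
```

View pics/end.png

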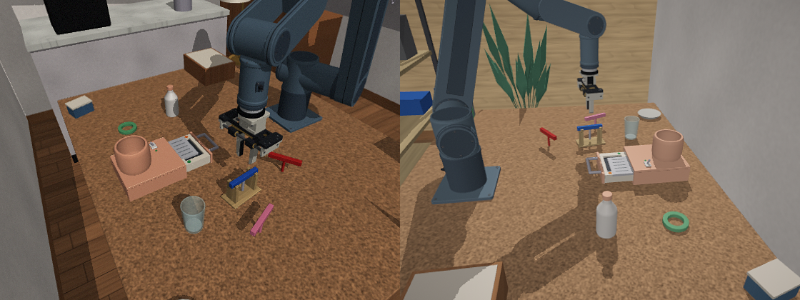

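The final views show the blue scraper back in its cradle at scene-half (243,178), within 1 mm of where it started. The tray is out at (188,150), and the bottle, tumbler and teether are undisturbed. Handing in.

```bash
python3 -c "
from h import *
print(order.hand_in())"
```

```text
the job is handed in; nothing more can be done
None
```

The tray is out to its stop, the seam was scraped once from the green dot to the orange dot, the scraper is back in its cradle, and the job is handed in at about 26 s; no verdict was returned.

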